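# Square up a memo pad in the stack cutter and clamp it for trimming

### The job

Get the memo pad ready for trimming in the stack cutter: gently push it straight back under the raised blade until it is fully home and square against the back gauge, then turn the winged knob clockwise to bring the clamp down until the pad is held firmly, but do not overtighten it. The red blade carrier stands right in front of the knob: do not lean on it, and leave the other things on the desk where they are.

Things in the scene. Friction and masses are not known exactly. Their poses are not given: they have to be found in the camera images.
- cutter: Grey desktop stack paper cutter, fixed, base 285 x 226 mm. Origin: centre of its underside, on the desk; x points from its open front to its back gauge (the way the pad is pushed), y left, z up. A dark green board covers the bed, 262 x 172 mm, top 26 to 30 mm above the desk. Side cheeks at y = +-90 mm, x -37 to 73 mm, rise to 106 mm. The blade lever leans back and up at the right, y = -121 mm.
- back_gauge: Aluminium stop across the bed behind the clamp, 150 mm wide and 28 mm tall, fixed to the cutter; its front face is the plane x = 75 mm of the cutter's frame. Rigid: touch it gently with the pad. Origin: on that face, at its foot; axes as the cutter's.
- gauge_face (a point): Middle of the back gauge's front face, 41 mm above the desk; axes as the cutter's.
- blade_carrier: Red steel bar that carries the raised blade, 10 x 178 mm, 65 to 120 mm above the desk (the pad passes under it), fixed. Origin: on the desk below its middle; axes as the cutter's. Its rear face is 35 mm in front of the knob's axis, its front face at x = -15 mm in the cutter's frame (bolt heads to -18 mm). Do not lean on it.
- knob_grip (a point): Dark winged knob on the beam behind the blade; turns about a vertical axis, does not rise or sink. Two flat round wings, 10 mm thick, 56 mm tip to tip, 95 to 123 mm above the desk; their tips pass 7 mm behind the blade carrier. Point: on the axis, 108 mm above the desk. x runs along the wings, y across them (the way to pinch). A collar, top 92 mm above the desk, lies below.
- knob (a joint): Angle of the winged knob, rad, 0 to 4; grows clockwise seen from above, lowering the clamp bar 2.5 mm per rad; stays where left. The bar meets the pad at 0.7 to 2.6 (differs each time). Until then friction of 0.25 N m, even; then the springs add 0.4 N m per rad. Firm: 0.06 to 0.2 N m above even, best 0.12, some 0.3 rad past touch. At rest friction shifts readings: compare like with like.
- board: Dark green plastic underlay, 262 x 172 x 8 mm, fixed in the cutter's bed; the pad slides on it. Its height varies by a few mm. Origin: centre of its underside. Above it, under the beam and behind the blade, hangs the clamp bar (aluminium with a rubber sole, 40 x 160 mm, x 8 to 48 mm in the cutter's frame), which sinks as the knob is turned and presses the pad onto the board through stiff springs.
- pad: Loose white memo pad, 140 x 66 x 18 mm, about 0.16 kg, lying on the underlay board with its rear end under the blade and its front end sticking out towards the operator; grey card back below, red taped edge at its front end. Origin: centre of its underside; x along its length towards the back gauge.
- pad_back (a point): Middle of the pad's rear end face, 9 mm above its underside: the face that must lie on the back gauge.
- pad_front (a point): Middle of the pad's front end face (red edge), 9 mm above its underside: the face to push on.
- mug: Dark mug with handle, 85 x 118 x 96 mm, left of the cutter; leave alone. Origin: centre of its underside.
- notes: Yellow pad of sticky notes, 77 x 77 x 17 mm, left of the cutter; leave alone. Origin: centre of its underside.
- blue_pen: Blue pen, 145 mm long, lying right of the cutter; leave alone. Beyond it a telephone and, at world x 0.79, y -0.29, a tall desk lamp with a wide shade stand in the arm's way on the right. Origin: centre of its underside.
- clip: Black binder clip, 32 x 42 x 36 mm, right of the cutter; leave alone. Origin: centre of its underside.
Things that resemble listed ones, but are neither listed nor needed, are in the scene too. There is more than one size of the pad; the job needs the smaller.

How it is judged:
By the outcome, as a careful person would: the job done as asked, in the order asked, and still so for the second after the job is handed in, with the robot touching nothing.
It also fails if it takes over 72 s, if anything falls off the work surface, if the arm or the gripper's body presses on something with over 40 N, if the wrist force passes 120 N, or if a joint passes its speed limit or range.

### The arm

A 6-joint arm with a two-finger parallel gripper is mounted at the origin on a cart in front of the work surface, level with it; the furniture and walls round the work are solid. World frame = base frame: x ahead of the robot, y to its left, z up, the work surface at z = 0. Lengths are in m, angles in rad, forces in N, time in s.
With the tool pointing down it reaches from about 0.4 to 0.825 m from the base axis. Payload 7 kg.
Tool frame: the origin (TCP) lies at the very end of the fingers, on their centre line; the grasp point (between the pads) lies 19 mm behind it; z points along the fingers, y is the line along which they close (so a half turn about z gives the same grasp; the last joint's range is limited). The gripper opens to 88 mm and grips with 3 to 60 N. Pads are 19 mm wide; open, the fingers measure 130 mm over their backs; the gripper's body (78 mm by 193 mm) begins 47 mm behind the grasp point.
Start: joints at [0.288, 0.359, 0.012, 0, -1.224, -0.288], TCP at [0.675, -0, 0.227] pointing down, gripper open.
Joint ranges: [-3.07, 3.07], [-1.43, 2.12], [-1.02, 1.25], [-3.03, 1.67], [-3.05, -0], [-3.03, 3.03]. Speed limits (rad/s): [2.39, 2.39, 3.01, 3.14, 3.14, 3.14].

### API

Orientations are given as [roll, pitch, yaw] about the fixed x, y, z axes, in that order (R = Rz(yaw) Ry(pitch) Rx(roll)).
In Python, from station import arm, grab_frame gives the robot as it stands.
- The arm moves only by the tool jog_arm, never from a script. Its argument "deltas" is a list that holds one entry, the list of rows, each a list of 4 numbers: the shift along the tool's x, y, z in units of 60 mm (1.0 is 60 mm), then the turn about the tool's z in units of 5 degrees (1.0 is 5 degrees). A call has 1 to 8 rows; each row is the pose to reach, as a shift and turn from the pose commanded when the call began, along the tool's axes at that moment; what a row does not reach only later rows make up. A row lasts 1/8 s, in which the tool goes at most 62.5 mm and 10.7 degrees, less where a joint would pass 70% of its speed; a pose out of reach is approached as far as the arm can. A call with a gripper value outside its range is refused whole. "grip" is the finger opening in mm, from 0 to 87.6, set as the call begins (left out, the last holds). The fingers move at their own pace and stop on an object; "squeeze" is the grip in N (left out, the last holds). Time passes only in rows, so rows that repeat a pose let the fingers close. It gives the time, the measured TCP pose, the force, the opening and the grip force at its end, in the units of the state.
- arm.get_state(): the state, without advancing time (a new reading comes with each control period).
- grab_frame(name): name is "scene" or "side" or "wrist"; returns a dict with "img" (420x560x3 uint8, red, green, blue), "vfov" (degrees; the focal length in pixels is half the picture's height over the tangent of half this angle, whatever the lens; pixels are square), "cx", "cy" (the principal point, pixels), "dist_coeffs" ([k1, k2, p1, p2, k3] as OpenCV has them; the pictures are not rectified), "xyz" and "rotation" of the camera in the world. Camera axes: x right, y down, z forward; pixel columns grow to the right and rows downward; lengths in m; the calibration is good to about 2 mm. A picture is of the moment at which its call begins. There is no depth.
- arm.job_done(): hands the job in; it is judged then, once.
The state is a dict: "t": time; "q": joint angles; "qd": joint speeds; "joint_efforts": joint torques, N m; "eef_pos": TCP position; "ee_rot": TCP orientation; "force": force on the tool from outside, world axes, zero at the start; "moment": the same for the moment, N m; "width": finger opening in m; "gripper_force": force on a finger pad.
Only numpy, scipy, OpenCV 4.12 (cv2) and the standard library are available. Lean on these libraries where they do the work, as an engineer would, in place of code of your own. Each camera call takes 0.05 s, during which the arm holds its last target. There are 200 camera calls.

## Working session

There is one attempt and no reset: what is moved stays moved. The work goes in short steps, Python scripts to look and compute and a tool call to move; the robot and the scene stay as the last step left them, time stands still between calls to the robot, and variables do not carry over. Pictures are saved under pics/ and viewed, at most 10 in all, crops included, and the job is handed in when it is done.

Besides the shell and the picture viewer there is one more tool, called after "Emit:" as a command line: name --argument value ..., lists and objects as JSON in quotes. jog_arm: Moves the arm, as the interface text tells. Its arguments: {"type":"object","properties":{"deltas":{"type":"array"},"grip":{"type":"number"},"squeeze":{"type":"number"}},"required":["deltas"]}

```bash
mkdir -p pics
cat > h.py <<'E'
import numpy as np, cv2, json, pickle
from station import arm, grab_frame
def snap(n, fn):
    f=grab_frame(n); cv2.imwrite(f'pics/{fn}.png', f['img'][:,:,::-1]); pickle.dump(f,open(f'pics/{fn}.pkl','wb')); return f
def load(fn): return pickle.load(open(f'pics/{fn}.pkl','rb'))
def K(f):
    F=f['img'].shape[0]/2/np.tan(np.radians(f['vfov'])/2); return np.array([[F,0,f['cx']],[0,F,f['cy']],[0,0,1]])
def R(f):
    r=np.array(f['rotation'],float)
    return r if r.shape==(3,3) else __import__('scipy.spatial.transform',fromlist=['Rotation']).Rotation.from_euler('xyz',r).as_matrix()
def ray(f,px):
    u=cv2.undistortPoints(np.array(px,float).reshape(-1,1,2),K(f),np.array(f['dist_coeffs'],float)).reshape(-1,2)
    return np.c_[u,np.ones(len(u))]@R(f).T
def onz(f,px,z):
    d=ray(f,px); o=np.array(f['xyz']); return o+d*((z-o[2])/d[:,2:3])
def proj(f,P):
    Rm=R(f).T; return cv2.projectPoints(np.array(P,float).reshape(-1,1,3),cv2.Rodrigues(Rm)[0],-Rm@np.array(f['xyz']),K(f),np.array(f['dist_coeffs'],float))[0].reshape(-1,2)
E
python3 - <<'E'
from h import *
for n in('scene','side','wrist'):
    f=snap(n,n+'0'); print(n,f['xyz'],f['rotation'],f['vfov'],f['cx'],f['cy'],f['dist_coeffs'])
a=[cv2.imread(f'pics/{n}0.png') for n in('scene','side','wrist')]
cv2.imwrite('pics/m.png',cv2.resize(np.vstack([np.hstack(a[:2])]),(800,300)))
print(arm.get_state())
E
```

```text
scene [-0.3767998   1.14185838  0.67426055] [-2.0299324   0.01834011 -2.24511956] 49.54273970062853 282.8361018975676 209.26735860463887 [-0.15491386  0.          0.          0.          0.        ]
side [ 0.62037999 -0.74828063  0.81608817] [-2.12654233 -0.01584076  0.09157301] 43.97948968954661 274.8412499615925 209.8072448554784 [-0.1435714  0.         0.         0.         0.       ]
wrist [ 0.67497069 -0.07046701  0.38312938] [ 2.87430092e+00 -1.82467223e-03  3.14081113e+00] 64.11231849948408 277.42628260685956 202.8770730723579 [-0.0735628  0.         0.         0.         0.       ]
{'t': 0.15, 'q': array([ 2.88104292e-01,  3.59207862e-01,  1.12673053e-02, -2.35405288e-04,
       -1.22410096e+00, -2.88076083e-01]), 'qd': array([-7.78224006e-05, -2.03122661e-03,  4.16651359e-03,  1.48565513e-03,
        3.15583668e-04, -3.62013681e-04]), 'joint_efforts': array([ 1.39394037e-04, -5.83274567e+01,  2.93289685e+01,  7.00122759e+00,
        8.75052094e-03, -9.76538854e-05]), 'eef_pos': array([ 6.74629976e-01, -3.14977881e-05,  2.25849872e-01]), 'ee_rot': array([ 3.14033589e+00, -1.41591539e-04, -1.57084816e+00]), 'force': array([ 0.59023597, -0.66189147, -0.401623  ]), 'moment': array([-0.00016098, -0.00938844,  0.03173588]), 'gripper_force': 0.0, 'width': 0.08783025796532253}
```

View pics/scene0.png

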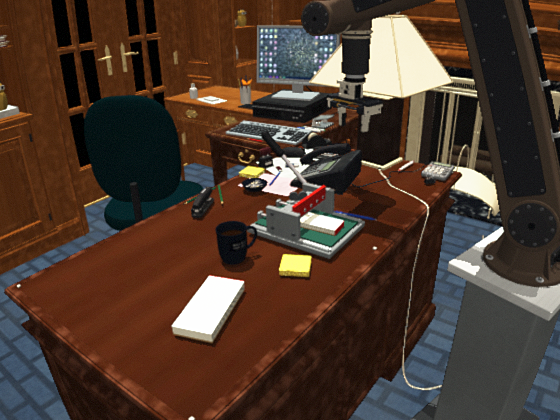

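View pics/side0.png

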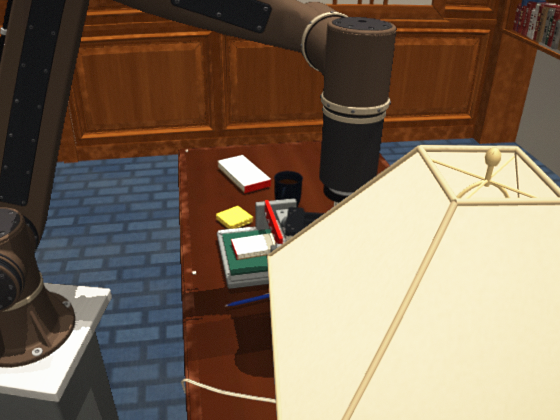

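View pics/wrist0.png

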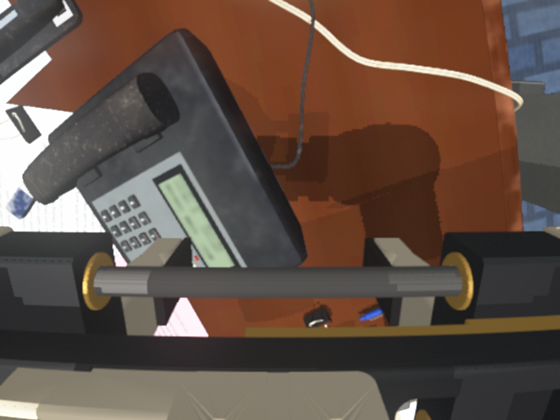

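The scene view shows the cutter at about (305,225) with a white, red-edged pad on its green board at (322,224). A larger white pad lies on the desk at (210,308), the mug is at (233,242) and the notes at (295,265). In the side view the cutter is at (255,250), partly behind the lamp shade. The wrist view shows only the phone and the clip.

Candidates for the pad are (322,224) in the cutter and the bigger one at (210,308). The one on the green board fits the description, so I'll check it in a close crop.

Run:
```python
from h import *
a=cv2.imread('pics/scene0.png')[175:265,240:375]; b=cv2.imread('pics/side0.png')[190:290,205:300]
a=cv2.resize(a,None,fx=3.6,fy=3.6,interpolation=2); b=cv2.resize(b,None,fx=3.2,fy=3.2,interpolation=2)
c=np.zeros((330,800,3),np.uint8); c[:a.shape[0],:a.shape[1]]=a; c[:b.shape[0],490:490+b.shape[1]]=b[:, :310]
cv2.imwrite('pics/crop1.png',c)
```

```text
(no output)
```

View pics/crop1.png

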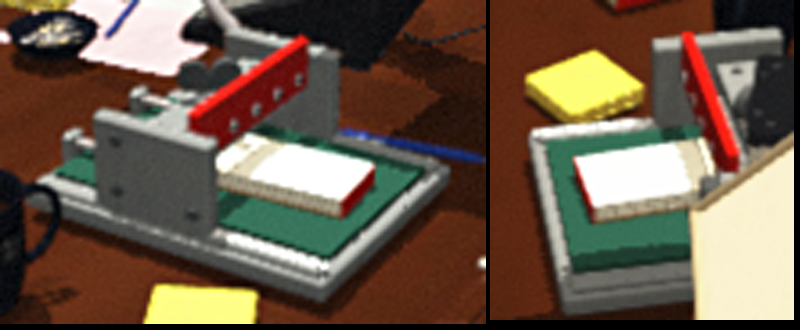

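The crop confirms it: the red-edged white pad lies on the green board with its rear end under the red bar. Next, a rough cutter pose so I can bring the wrist camera over it.

Run:
```python
from h import *
f=load('scene0'); g=load('side0')
c=lambda x,y:(240+x/3.6,175+y/3.6); d=lambda x,y:(205+(x-490)/3.2,190+y/3.2)
print('bar top',onz(f,[c(190,100),c(306,38)],.12),onz(g,[d(687,33),d(738,165)],.12))
print('base',onz(f,[c(325,290),c(450,170)],.02),onz(g,[d(532,130),d(560,300)],.02))
print('padfront top',onz(f,[c(340,200),c(376,170)],.047),onz(g,[d(573,158),d(592,208)],.047))
w=load('wrist0');print(R(w), np.array(w['xyz'])-arm.get_state()['eef_pos'])
```

```text
bar top [[0.51942503 0.40250817 0.12      ]
 [0.54910581 0.24929034 0.12      ]] [[0.50305592 0.41332112 0.12      ]
 [0.55917763 0.23248208 0.12      ]]
base [[0.36190827 0.40343488 0.02      ]
 [0.43034831 0.18997862 0.02      ]] [[0.37208657 0.40448853 0.02      ]
 [0.43333443 0.1863328  0.02      ]]
padfront top [[0.41961377 0.33261749 0.047     ]
 [0.43652992 0.27502877 0.047     ]] [[0.4204696  0.32981805 0.047     ]
 [0.44576356 0.26554881 0.047     ]]
[[-9.99998030e-01  1.23570382e-03 -1.55345995e-03]
 [ 7.81522029e-04  9.64489069e-01  2.64121610e-01]
 [ 1.82467122e-03  2.64119875e-01 -9.64488135e-01]] [ 0.00034072 -0.07043552  0.1572795 ]
```

Emit:
jog_arm --deltas '[[[-0.8,0.31,-0.1,-0.4],[-1.6,0.62,-0.2,-0.8],[-2.4,0.93,-0.3,-1.2],[-3.2,1.24,-0.4,-1.6],[-4.0,1.55,-0.5,-2.1],[-4.8,1.9,-0.6,-2.5],[-5.6,2.2,-0.7,-2.9],[-6.4,2.5,-0.7,-3.3]]]'

```text
t: 1.15
eef_pos: [0.5242, 0.3856, 0.2691]
ee_rot: [-3.141, 0.0, -1.281]
force: [-0.1, -0.4, -0.7]
width: 0.0876
gripper_force: 0.0
```

Emit:
jog_arm --deltas '[[[0,0,0,0],[0,0,0,0]]]' --grip 20

```text
t: 1.4
eef_pos: [0.5247, 0.384, 0.2681]
ee_rot: [3.141, -0.001, -1.282]
force: [0.2, 0.1, 0.6]
width: 0.073
gripper_force: 0.0
```

Run:
```python
from h import *
f=snap('wrist','w1'); s=arm.get_state(); print(s['eef_pos'],s['ee_rot'],s['q'],s['width'],f['xyz'])
```

```text
[0.52500954 0.38343689 0.26831171] [ 3.14107676e+00 -4.01030938e-04 -1.28317505e+00] [ 9.30286469e-01  2.96533876e-01  1.72646638e-02  1.23114925e-05
 -1.29218044e+00 -6.42668687e-01] 0.06943670758932391 [0.5451053  0.31654895 0.42556038]
```

View pics/w1.png

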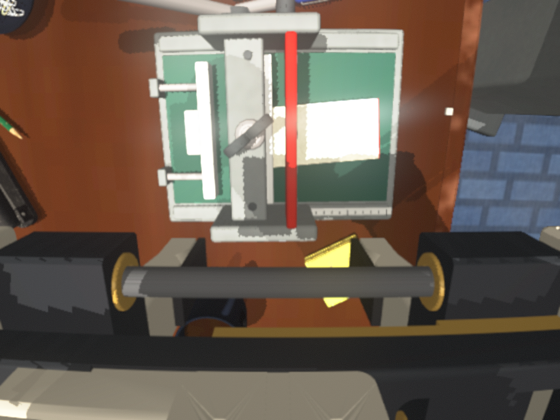

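The wrist view shows the whole cutter: red bar at columns 286-297, rows 33-227; pad with front end near (378,98)-(379,160); knob near (250,135) with its wings tilted; back gauge at column 205. I'll measure these.

```bash
cat > m.py <<'E'
from h import *
f=load('w1'); im=f['img'].astype(int); hsv=cv2.cvtColor(f['img'],cv2.COLOR_RGB2HSV)
r,g,b=[im[:,:,i] for i in range(3)]
m=((r>150)&(g<70)&(b<70)).astype(np.uint8); m[:, :275]=0; m[:,310:]=0; m[235:]=0
rows=[y for y in range(38,222)]
med=[(np.where(m[y])[0].min(),y) for y in rows if m[y].any()]; mx=[(np.where(m[y])[0].max()+1,y) for y in rows if m[y].any()]
def line(P): 
    vx,vy,x,y=cv2.fitLine(np.array(P,np.float32),cv2.DIST_HUBER,0,.01,.01).ravel(); return vx,vy,x,y
ys=np.where(m.any(1))[0]; print('bar rows',ys.min(),ys.max())
for n,P in(('left',med),('right',mx)):
    W=onz(f,P,.12)[:,:2]; vx,vy,x,y=line(W); a=np.arctan2(vy,vx); print(n,'yaw',(a+np.pi/2+1.57)%np.pi-1.57, x,y)
e=onz(f,[(291.5,ys.min()),(291.5,ys.max()+1)],.12); print('bar ends',e,np.linalg.norm(e[0]-e[1]),'mid',e.mean(0))
# pad
w=((r>190)&(g>190)&(b>170)).astype(np.uint8); w[:,:300]=0; w[:,390:]=0; w[:90]=0; w[170:]=0
xs,ys=np.where(w.any(0))[0],np.where(w.any(1))[0]; print('pad px',xs.min(),xs.max(),ys.min(),ys.max())
top=[(x,np.where(w[:,x])[0].min()) for x in range(312,372)]; bot=[(x,np.where(w[:,x])[0].max()+1) for x in range(312,372)]
fr=[(np.where(w[y])[0].max()+1,y) for y in range(104,154)]
for n,P in(('top',top),('bot',bot),('front',fr)):
    W=onz(f,P,.046)[:,:2]; vx,vy,x,y=line(W); print(n,np.degrees(np.arctan2(vy,vx)),x,y,'px',P[0],P[-1])
# knob: dark blob
k=((im.max(2)<110)).astype(np.uint8)[105:165,222:278]
n,l,st,c=cv2.connectedComponentsWithStats(k)
for i in range(1,n):
    if st[i,4]>60: print(st[i],c[i]+[222,105], cv2.minAreaRect(np.argwhere(l==i)[:,::-1].astype(np.float32)))
E
python3 m.py
python3 - <<'E'
from h import *
a=cv2.imread('pics/w1.png')[20:245,150:415]; cv2.imwrite('pics/crop2.png',cv2.resize(a,None,fx=2.6,fy=2.6,interpolation=2))
E
```

```text
bar rows 35 227
left yaw 0.3126651 0.5178484 0.37492833
right yaw 0.3572501 0.5110094 0.37290382
bar ends [[0.55149609 0.25216803 0.12      ]
 [0.5009802  0.41685104 0.12      ]] 0.17225662934850294 mid [0.52623815 0.33450953 0.12      ]
pad px 300 378 98 163
top 21.34438 0.48761997 0.28752038 px (312, np.int64(103)) (371, np.int64(98))
bot 20.453068 0.45930547 0.34801117 px (312, np.int64(163)) (371, np.int64(159))
front -69.49412 0.4317324 0.29896465 px (np.int64(379), 104) (np.int64(379), 153)
```

View pics/crop2.png

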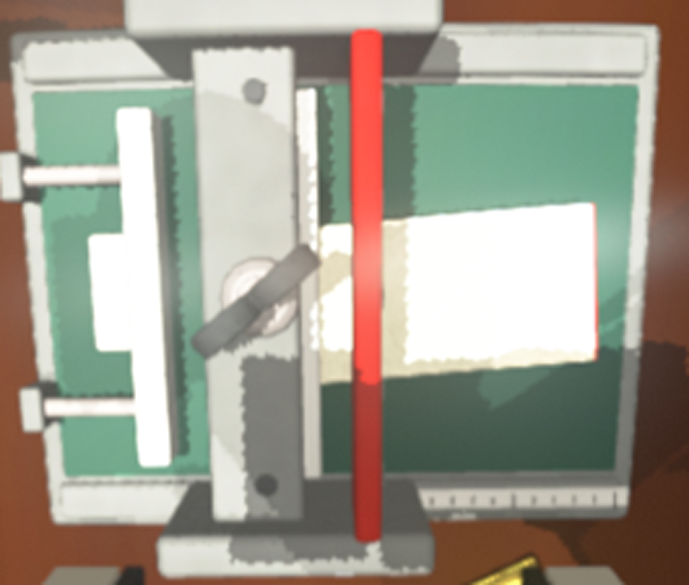

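The crop shows the bar's front edge at crop column 382, green board corners at (33,90), (637,85), (617,470), (65,475), and the knob wings from (205,345) to (308,255). I'll cast these points, using hue for the bar.

Run:
```python
from h import *
f=load('w1'); p=lambda *L:[(150+x/2.6,20+y/2.6) for x,y in L]
ang=lambda v:np.degrees(np.arctan2(v[1],v[0]))
B=onz(f,p((33,90),(637,85),(617,470),(65,475)),.028)
print('board',B[:,:2],'ctr',B.mean(0)); print([ (np.linalg.norm(B[i]-B[j]),ang(B[i]-B[j])) for i,j in((0,1),(3,2),(3,0),(2,1))])
hsv=cv2.cvtColor(f['img'],cv2.COLOR_RGB2HSV); m=((hsv[...,1]>170)&((hsv[...,0]<6)|(hsv[...,0]>174))&(hsv[...,2]>80)); m[:,:280]=0;m[:,304:]=0
ys=[y for y in range(40,220)]; mx=[(np.where(m[y])[0].max()+1,y) for y in ys]
W=onz(f,mx,.12)[:,:2].astype(np.float32); v=cv2.fitLine(W,cv2.DIST_HUBER,0,.01,.01).ravel(); print('bar front edge ang',ang(v[:2]),v[2:],mx[0],mx[-1])
cc=np.where(m[30:235].any(1))[0]+30; print(cc.min(),cc.max()); e=onz(f,[(297,cc.min()),(296.5,cc.max()+1)],.12); print('ends',e[:,:2],np.linalg.norm(e[0]-e[1]),e.mean(0))
G=onz(f,p((152,108),(173,465)),.054)  # gauge front top edge
print('gauge',G[:,:2],np.linalg.norm(G[0]-G[1]),ang(G[0]-G[1]))
k=onz(f,p((198,348),(312,253),(255,300),(317,262),(208,357),(302,247),(193,342)),.123); print('knob',k[:,:2],ang(k[1]-k[0]),(k[0]+k[1])/2,np.linalg.norm(k[0]-k[1]))
P=onz(f,p((407,218),(595,203),(597,360),(322,382)),.046);print('pad',P[:,:2],ang(P[0]-P[1]),ang(P[3]-P[2]),np.linalg.norm(P[1]-P[2]))
```

```text
board [[0.68607088 0.29205384]
 [0.43713847 0.21609601]
 [0.38432506 0.37954921]
 [0.6355045  0.45642806]] ctr [0.53575973 0.33603178 0.028     ]
[(np.float64(0.26026320282162246), np.float64(16.968747215000622)), (np.float64(0.26268130871204853), np.float64(17.01785154176192)), (np.float64(0.17197628813212232), np.float64(107.09944824016797)), (np.float64(0.1717737050798261), np.float64(107.90618042890644))]Traceback (most recent call last):
  File "<stdin>", line 7, in <module>
    return umr_maximum(a, axis, None, out, keepdims, initial, where)
ValueError: zero-size array to reduction operation maximum which has no identity
```

Run:
```python
from h import *
f=load('w1'); p=lambda *L:[(150+x/2.6,20+y/2.6) for x,y in L]
ang=lambda v:np.degrees(np.arctan2(v[1],v[0]))
y=np.radians(17.2); X=np.array([np.cos(y),np.sin(y)]); Y=np.array([-X[1],X[0]]); C=np.array([.5358,.3360])
loc=lambda Q:np.round(np.c_[(Q[:,:2]-C)@X,(Q[:,:2]-C)@Y]*1000,1).tolist()
e=onz(f,p((382,30),(381,541)),.12); print('bar front',loc(e),ang(e[1]-e[0])-90)
G=onz(f,p((152,108),(173,465)),.054); print('gauge',loc(G),ang(G[0]-G[1]))
k=onz(f,p((198,348),(312,253),(255,300)),.123); print('knob',k[:,:2],loc(k),ang(k[1]-k[0]),loc((k[:1]+k[1:2])/2),np.linalg.norm(k[0]-k[1]))
P=onz(f,p((407,218),(595,203),(597,360),(322,382)),.046);print('pad',P[:,:2],loc(P),ang(P[0]-P[1]),ang(P[3]-P[2]),ang(P[1]-P[2]),np.linalg.norm(P[1]-P[2]))
s=arm.get_state(); print(s['eef_pos'],s['ee_rot'])
```

```text
bar front [[-14.4, -87.5], [-14.2, 87.7]] 17.14503736550718
gauge [[74.3, -73.8], [73.9, 74.6]] -72.64615940252065
knob [[0.57875004 0.36496783]
 [0.54975006 0.32295424]
 [0.56407867 0.34354366]] [[49.6, 15.0], [9.5, -16.6], [29.2, -1.2]] -124.61546934826092 [[29.5, -0.8]] 0.05105036784662649
pad [[0.51667938 0.29936947]
 [0.44256628 0.27031147]
 [0.41837365 0.33247915]
 [0.53132488 0.37637219]] [[-29.1, -29.3], [-108.5, -35.2], [-113.2, 31.4], [7.7, 39.9]] 21.408973660724726 21.236211897577824 -68.73643066174937 0.06670909411980495
[0.52500954 0.38343689 0.26831171] [ 3.14107676e+00 -4.01030938e-04 -1.28317505e+00]
```

Emit:
jog_arm --deltas '[[[0.1,0.4,0,-2.1],[0.25,0.8,0,-4.2],[0.4,1.2,0,-6.3],[0.55,1.6,0.2,-8.4],[0.7,2.0,0.5,-10.5],[0.84,2.31,1.0,-12.6],[0.84,2.31,1.6,-14.7],[0.84,2.31,2.2,-16.8]]]' --grip 20

```text
t: 2.45
eef_pos: [0.4069, 0.2952, 0.1363]
ee_rot: [-3.14, -0.001, 0.188]
force: [-0.0, 0.3, 0.0]
width: 0.0201
gripper_force: 0.0
```

Emit:
jog_arm --deltas '[[[0,0,0,-1.3],[0,0,0,-1.3],[0,0,0,-1.3]]]'

```text
t: 2.82
eef_pos: [0.4069, 0.2961, 0.1371]
ee_rot: [-3.141, -0.001, 0.293]
force: [-0.1, -0.3, -0.7]
width: 0.0199
gripper_force: 0.0
```

```bash
cat >> h.py <<'E'
YAW=np.radians(17.15); X=np.array([np.cos(YAW),np.sin(YAW)]); Y=np.array([-X[1],X[0]]); C=np.array([.5352,.3356])
def st():
    s=arm.get_state(); p=s['eef_pos']; d=p[:2]-C
    print('t',s['t'],'loc mm',np.round([d@X*1000,d@Y*1000,p[2]*1000],1),'rpy deg',np.round(np.degrees(s['ee_rot']),2),'F loc',np.round([s['force'][:2]@X,s['force'][:2]@Y,s['force'][2]],1),'M',np.round(s['moment'],3),'w',s['width'],'q',np.round(s['q'],2)); return s
E
python3 -c "
from h import *
st()"
```

```text
t 2.825 loc mm [-1.342e+02  1.000e-01  1.371e+02] rpy deg [-1.7996e+02 -5.0000e-02  1.6800e+01] F loc [-0.2 -0.2 -0.7] M [-0.123 -0.041  0.016] w 0.019892643736599828 q [ 1.02  0.16 -0.49  0.   -0.93  0.84]
```

Emit:
jog_arm --deltas '[[[0,0,0.5,-0.05],[0,0,0.9,-0.05],[0,0,1.3,-0.05],[0,0,1.55,-0.05],[0,0,1.7,-0.05],[0,0,1.7,-0.05]]]'

```text
t: 3.58
eef_pos: [0.4064, 0.2962, 0.0344]
ee_rot: [3.141, 0.0, 0.301]
force: [0.6, -0.4, -0.2]
width: 0.0203
gripper_force: 0.0
```

```bash
python3 -c "
from h import *
st(); snap('scene','s2')
a=cv2.imread('pics/s2.png')[165:285,230:410]; cv2.imwrite('pics/s2c.png',cv2.resize(a,None,fx=4,fy=4,interpolation=2))"
```

```text
t 3.575 loc mm [-134.7    0.3   34.4] rpy deg [1.7998e+02 2.0000e-02 1.7230e+01] F loc [ 0.4 -0.5 -0.2] M [-0.127  0.045 -0.015] w 0.020340951092243372 q [ 1.02  0.3  -0.6   0.   -0.68  0.85]
```

View pics/s2c.png

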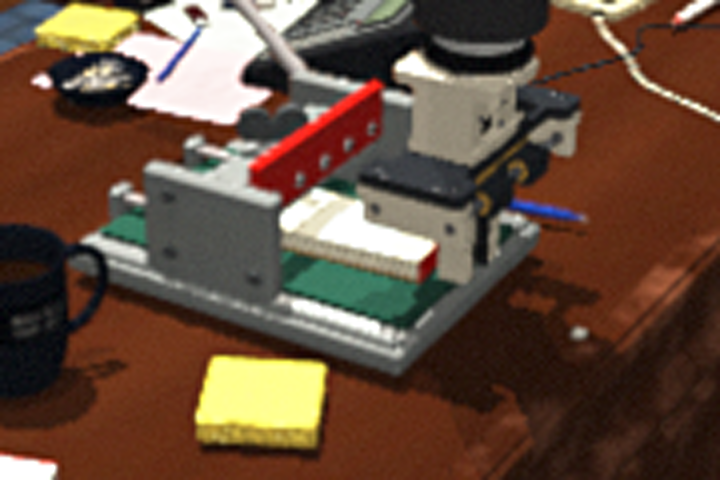

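The fingers stand just in front of the red edge (crop (430,262)), and nothing else is touched. Now the slow push.

Emit:
jog_arm --deltas '[[[0.06,0,0,0],[0.12,0,0,0],[0.18,0,0,0],[0.24,0,0,0],[0.3,0,0,0],[0.36,0,0,0],[0.42,0,0,0],[0.48,0,0,0]]]'

```text
t: 4.62
eef_pos: [0.4341, 0.3049, 0.0345]
ee_rot: [3.142, 0.0, 0.301]
force: [-2.5, -0.0, 2.3]
width: 0.0203
gripper_force: 1.0
```

Emit:
jog_arm --deltas '[[[0.05,0,0,0],[0.1,0,0,0],[0.15,0,0,0],[0.2,0,0,0],[0.25,0,0,0],[0.3,0,0,0],[0.35,0,0,0],[0.4,0,0,0]]]'

```text
t: 5.62
eef_pos: [0.4571, 0.3121, 0.0345]
ee_rot: [-3.142, -0.0, 0.301]
force: [-2.0, -0.9, 0.3]
width: 0.0199
gripper_force: 0.6
```

```bash
python3 -c "
from h import *
st()"
```

```text
t 5.625 loc mm [-81.6   0.5  34.5] rpy deg [-180.     -0.     17.25] F loc [-2.2 -0.3  0.3] M [-0.257  0.387 -0.011] w 0.019890463519736373 q [ 0.95  0.36 -0.49  0.   -0.72  0.92]
```

Emit:
jog_arm --deltas '[[[0.02,0,0,0],[0.035,0,0,0],[0.05,0,0,0],[0.065,0,0,0],[0.08,0,0,0]]]'

```text
t: 6.25
eef_pos: [0.4615, 0.3134, 0.0346]
ee_rot: [-3.142, -0.0, 0.301]
force: [-1.3, -0.3, -0.5]
width: 0.0201
gripper_force: 0.3
```

Emit:
jog_arm --deltas '[[[0.01,0,0,0],[0.02,0,0,0]]]'

```text
t: 6.5
eef_pos: [0.4626, 0.3137, 0.0345]
ee_rot: [3.142, 0.0, 0.301]
force: [-0.6, -0.5, -1.1]
width: 0.0201
gripper_force: 0.4
```

```bash
python3 -c "
from h import *
st()"
```

```text
t 6.5 loc mm [-75.8   0.5  34.5] rpy deg [180.     0.    17.25] F loc [-0.7 -0.2 -1.1] M [-0.252  0.234 -0.018] w 0.020089610178306804 q [ 0.95  0.37 -0.48 -0.   -0.72  0.93]
```

Emit:
jog_arm --deltas '[[[0.01,0,0,0],[0.02,0,0,0]]]'

```text
t: 6.75
eef_pos: [0.4636, 0.314, 0.0345]
ee_rot: [3.142, 0.0, 0.301]
force: [-4.8, 0.2, 1.3]
width: 0.0203
gripper_force: 1.8
```

Emit:
jog_arm --deltas '[[[0.01,0,0,0],[0.02,0,0,0]]]'

```text
t: 7.0
eef_pos: [0.4637, 0.314, 0.0345]
ee_rot: [3.141, 0.002, 0.301]
force: [-9.7, 1.2, 6.6]
width: 0.0199
gripper_force: 4.8
```

```bash
python3 -c "
from h import *
st()"
```

```text
t 7.0 loc mm [-74.7   0.5  34.5] rpy deg [1.7998e+02 1.1000e-01 1.7230e+01] F loc [-9.   4.   6.6] M [0.173 3.672 0.044] w 0.019911336225925103 q [ 0.94  0.37 -0.47 -0.   -0.73  0.93]
```

Firm contact at the expected place (TCP at -74.7 mm local, force 9 N). Backing off, then lifting to look.

Emit:
jog_arm --deltas '[[[0,0,0,0],[-0.1,0,0,0],[-0.25,0,0,0],[-0.25,0,-0.7,0],[-0.25,0,-1.5,0],[-0.25,0,-2.4,0],[0,0,-3.2,0],[0.3,0,-3.8,0]]]'

```text
t: 8.0
eef_pos: [0.4823, 0.32, 0.2656]
ee_rot: [-3.14, -0.003, 0.302]
force: [0.4, 1.1, -0.8]
width: 0.0203
gripper_force: 0.0
```

Emit:
jog_arm --deltas '[[[0,0,0,0],[0,0,0,0]]]'

```text
t: 8.25
eef_pos: [0.4814, 0.3194, 0.2618]
ee_rot: [3.142, 0.001, 0.301]
force: [-0.2, 0.1, -0.4]
width: 0.0202
gripper_force: 0.0
```

```bash
python3 -c "
from h import *
st(); f=snap('wrist','w3')
a=cv2.imread('pics/w3.png')[0:290,100:460]; cv2.imwrite('pics/w3c.png',cv2.resize(a,None,fx=2,fy=2,interpolation=2))"
```

```text
t 8.25 loc mm [-56.2   0.4 261.8] rpy deg [1.800e+02 5.000e-02 1.723e+01] F loc [-0.1  0.1 -0.4] M [-0.077  0.054 -0.016] w 0.020222580285831758 q [ 0.92  0.18 -0.15 -0.   -1.24  0.95]
```

View pics/w3c.png

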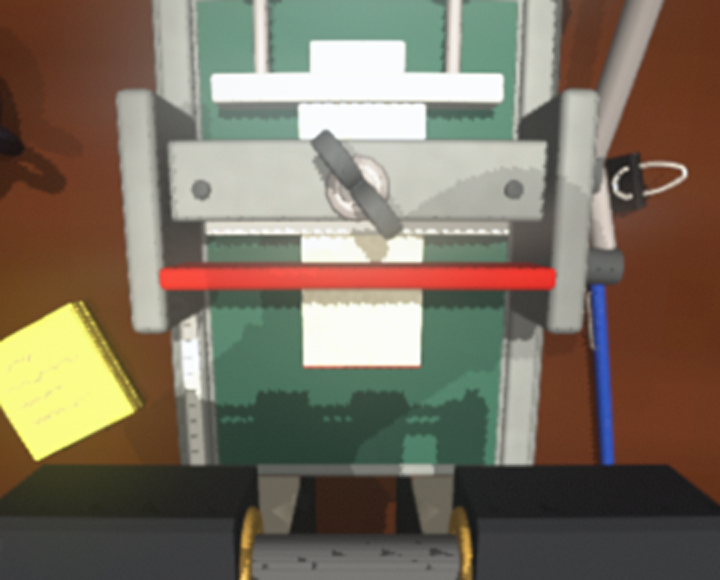

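The pad lies square: its front edge is level at crop row 367 and its rear end meets the gauge at row 103. The knob is at about (357,186). I'll confirm the numbers.

Run:
```python
from h import *
f=load('w3'); p=lambda *L:[(100+x/2,y/2) for x,y in L]
loc=lambda Q:np.round(np.c_[(Q[:,:2]-C)@X,(Q[:,:2]-C)@Y]*1000,1).tolist()
print('pad',loc(onz(f,p((303,367),(421,367)),.046)),'gauge',loc(onz(f,p((212,102),(503,102)),.054)),'rear',loc(onz(f,p((299,104),(425,104)),.046)))
print('bar front',loc(onz(f,p((162,289),(553,289)),.12)))
# knob axis from wing ends and mask
im=f['img']; m=(im.max(2)<105).astype(np.uint8); m[:60]=0;m[125:]=0;m[:,:245]=0;m[:,:]*=1;m[:,305:]=0
n,l,s,c=cv2.connectedComponentsWithStats(m)
for i in range(1,n):
    if s[i,4]>150:
        r=cv2.minAreaRect(np.argwhere(l==i)[:,::-1].astype(np.float32)); print(s[i],r); b=cv2.boxPoints(r); o=onz(f,b,.123); print(loc(o),loc(onz(f,[r[0]],.123)))
k=onz(f,p((318,136),(395,232),(357,186)),.123); print('wing',loc(k),np.degrees(np.arctan2(*(k[0]-k[1])[1::-1])))
```

```text
pad [[-64.4, 30.5], [-64.4, -36.6]] gauge [[75.8, 74.1], [76.0, -74.6]] rear [[75.7, 30.2], [75.8, -35.4]]
bar front [[-13.2, 86.9], [-13.0, -87.2]]
wing [[50.5, 16.4], [11.3, -16.2], [30.3, 0.1]] 56.91435724204521
```

Emit:
jog_arm --deltas '[[[0.4,0,0,-2],[0.8,0,0,-4],[1.15,0,0,-6],[1.44,0.01,0.3,-7.8],[1.44,0.01,0.9,-7.8],[1.44,0.01,1.5,-7.8],[1.44,0.01,1.9,-7.8],[1.44,0.01,1.9,-7.8]]]' --grip 22

```text
t: 9.3
eef_pos: [0.5629, 0.3434, 0.1453]
ee_rot: [-3.14, 0.006, 0.982]
force: [-0.4, -0.4, -0.7]
width: 0.0218
gripper_force: 0.0
```

```bash
python3 -c "
from h import *
st()"
```

```text
t 9.3 loc mm [ 28.8  -0.7 145.3] rpy deg [-179.93    0.34   56.25] F loc [-0.5 -0.3 -0.7] M [-0.157 -0.055  0.029] w 0.021828916115537007 q [ 0.84  0.39 -0.13 -0.   -1.06  1.71]
```

Emit:
jog_arm --deltas '[[[0,0,0.2,0],[0,0,0.4,0],[0,0,0.6,0],[0,0,0.8,0],[0,0,0.8,0]]]'

```text
t: 9.93
eef_pos: [0.5642, 0.3443, 0.0992]
ee_rot: [-3.141, 0.002, 0.982]
force: [1.1, 0.4, 0.0]
width: 0.0222
gripper_force: 0.0
```

```bash
python3 -c "
from h import *
st(); snap('wrist','w4'); snap('scene','s4'); snap('side','d4')
a=cv2.imread('pics/w4.png'); b=cv2.imread('pics/s4.png')[150:250,230:370]
cv2.imwrite('pics/v4.png',np.hstack([cv2.resize(a[180:420,180:400],(385,420)),cv2.resize(b,(415,300))[:,:] if 0 else cv2.copyMakeBorder(cv2.resize(b,(415,300)),0,120,0,0,0)]))"
```

```text
t 9.925 loc mm [30.2 -0.2 99.2] rpy deg [-1.7997e+02  1.2000e-01  5.6240e+01] F loc [1.1 0.1 0. ] M [-0.19  -0.006  0.028] w 0.022157569870294484 q [ 0.84  0.44 -0.18 -0.   -0.96  1.71]
```

View pics/v4.png

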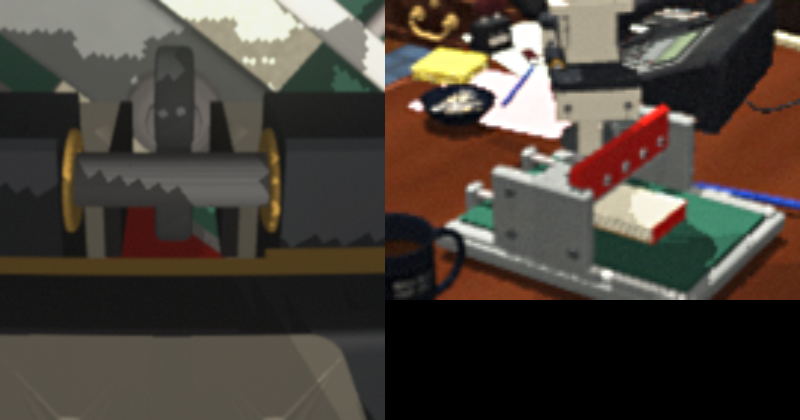

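The wing stands centred between the fingers, with nothing touching the red bar. Closing on it.

Emit:
jog_arm --deltas '[[[0,0,0,0],[0,0,0,0],[0,0,0,0],[0,0,0,0]]]' --grip 0 --squeeze 50

```text
t: 10.58
eef_pos: [0.5653, 0.3448, 0.1011]
ee_rot: [3.141, -0.001, 0.982]
force: [3.6, -1.9, 1.5]
width: 0.0097
gripper_force: 50.0
```

```bash
python3 -c "
from h import *
st()"
```

```text
t 10.575 loc mm [ 3.150e+01 -1.000e-01  1.011e+02] rpy deg [ 1.7996e+02 -4.0000e-02  5.6240e+01] F loc [ 2.9 -2.8  1.5] M [-1.047 -1.318 -0.161] w 0.00967722361951858 q [ 0.84  0.43 -0.18  0.   -0.96  1.71]
```

Emit:
jog_arm --deltas '[[[0,0,0,0.5],[0,0,0,1.0],[0,0,0,1.5],[0,0,0,2.0]]]'

```text
t: 11.08
eef_pos: [0.5654, 0.3447, 0.1011]
ee_rot: [3.141, -0.001, 0.807]
force: [3.5, -2.5, 2.1]
width: 0.0096
gripper_force: 50.0
```

```bash
cat >> h.py <<'E'
def tq():
    s=arm.get_state(); p=s['eef_pos']; d=p[:2]-C
    print('t %.2f'%s['t'],'loc',np.round([d@X*1000,d@Y*1000,p[2]*1000],1),'yaw %.2f'%np.degrees(s['ee_rot'][2]),'F',np.round(s['force'],1),'M',np.round(s['moment'],3),'j6 %.3f'%s['joint_efforts'][5],'q6 %.3f qd %.3f'%(s['q'][5],s['qd'][5]),'grip %.0f'%s['gripper_force'],'w %.4f'%s['width'])
E
python3 -c "
from h import *
tq()"
```

```text
t 11.07 loc [ 31.5  -0.2 101.1] yaw 46.21 F [ 3.5 -2.5  2.1] M [-1.083 -1.354  0.246] j6 0.341 q6 1.535 qd -0.347 grip 50 w 0.0096
```

Emit:
jog_arm --deltas '[[[0,0,0,0.5],[0,0,0,1.0],[0,0,0,1.5],[0,0,0,2.0]]]'

```text
t: 11.58
eef_pos: [0.5654, 0.3447, 0.1011]
ee_rot: [3.141, -0.001, 0.632]
force: [3.4, -3.9, 1.5]
width: 0.0096
gripper_force: 50.0
```

```bash
python3 -c "
from h import *
tq()"
```

```text
t 11.57 loc [ 31.5  -0.2 101.1] yaw 36.20 F [ 3.4 -3.9  1.5] M [-1.108 -1.418  0.245] j6 0.341 q6 1.360 qd -0.347 grip 50 w 0.0096
```

The torque while turning is steady and clean (0.246 N m, the even friction). Continuing at the same speed.

Emit:
jog_arm --deltas '[[[0,0,0,0.5],[0,0,0,1.0],[0,0,0,1.5],[0,0,0,2.0],[0,0,0,2.5],[0,0,0,3.0]]]'

```text
t: 12.32
eef_pos: [0.5654, 0.3446, 0.1011]
ee_rot: [3.141, -0.001, 0.37]
force: [3.5, -2.4, 2.0]
width: 0.01
gripper_force: 50.1
```

```bash
python3 -c "
from h import *
tq()"
```

```text
t 12.32 loc [ 31.5  -0.3 101.1] yaw 21.21 F [ 3.5 -2.4  2. ] M [-1.202 -1.378  0.256] j6 0.269 q6 1.099 qd -0.347 grip 50 w 0.0100
```

Emit:
jog_arm --deltas '[[[0,0,0,0.5],[0,0,0,1.0],[0,0,0,1.5],[0,0,0,2.0]]]'

```text
t: 12.82
eef_pos: [0.5654, 0.3447, 0.101]
ee_rot: [3.141, -0.001, 0.196]
force: [3.1, -3.4, 2.1]
width: 0.0097
gripper_force: 50.1
```

```bash
python3 -c "
from h import *
tq()"
```

```text
t 12.82 loc [ 31.5  -0.3 101. ] yaw 11.22 F [ 3.1 -3.4  2.1] M [-1.209 -1.451  0.373] j6 0.198 q6 0.924 qd -0.346 grip 50 w 0.0097
```

Emit:
jog_arm --deltas '[[[0,0,0,0.5]]]'

```text
t: 12.95
eef_pos: [0.5654, 0.3446, 0.1011]
ee_rot: [3.141, -0.001, 0.152]
force: [4.3, -2.7, 1.3]
width: 0.0096
gripper_force: 50.1
```

```bash
python3 -c "
from h import *
tq()"
```

```text
t 12.95 loc [ 31.5  -0.3 101.1] yaw 8.73 F [ 4.3 -2.7  1.3] M [-1.233 -1.458  0.397] j6 0.180 q6 0.880 qd -0.346 grip 50 w 0.0096
```

Joint 6 effort falls at exactly 0.4 N m per rad from yaw 31.5° on, so that is where the bar touched. I am now about 0.4 rad past touch, with 0.15 to 0.16 N m excess: firm, but a little above the best value. I'll ease back 5°, then release straight up.

Emit:
jog_arm --deltas '[[[0,0,0,-0.5],[0,0,0,-1.0],[0,0,0,-1.0],[0,0,0,-1.0]]]'

```text
t: 13.45
eef_pos: [0.5654, 0.3446, 0.1011]
ee_rot: [3.141, -0.001, 0.24]
force: [3.5, -3.4, 1.2]
width: 0.0095
gripper_force: 50.0
```

```bash
python3 -c "
from h import *
tq()"
```

```text
t 13.45 loc [ 31.5  -0.3 101.1] yaw 13.73 F [ 3.5 -3.4  1.2] M [-1.255 -1.483 -0.03 ] j6 -0.006 q6 0.968 qd 0.001 grip 50 w 0.0095
```

Emit:
jog_arm --deltas '[[[0,0,0,0],[0,0,0,0],[0,0,0,0],[0,0,-0.3,0],[0,0,-0.8,0],[0,0,-1.5,0],[0,0,-2.3,0],[0,0,-2.8,0]]]' --grip 24

```text
t: 14.45
eef_pos: [0.5653, 0.3452, 0.2731]
ee_rot: [-3.14, -0.004, 0.24]
force: [1.0, 0.1, -0.7]
width: 0.0235
gripper_force: 0.0
```

Emit:
jog_arm --deltas '[[[-0.5,0,0,0],[-1.0,0,0,0],[-1.4,0,0,0],[-1.4,0,0,0],[-1.4,0,0,0]]]'

```text
t: 15.08
eef_pos: [0.4835, 0.3252, 0.2697]
ee_rot: [-3.141, -0.001, 0.24]
force: [0.8, -0.4, 1.8]
width: 0.0239
gripper_force: 0.0
```

```bash
python3 -c "
from h import *
st(); f=snap('wrist','w5')
a=cv2.imread('pics/w5.png')[0:290,100:460]; cv2.imwrite('pics/w5c.png',cv2.resize(a,None,fx=2,fy=2,interpolation=2))"
```

```text
t 15.075 loc mm [-52.5   5.3 269.7] rpy deg [-1.7995e+02 -8.0000e-02  1.3770e+01] F loc [ 0.6 -0.6  1.8] M [-0.186  0.015 -0.036] w 0.02390213604787064 q [ 0.93  0.18 -0.13  0.   -1.26  0.88]
```

View pics/w5c.png

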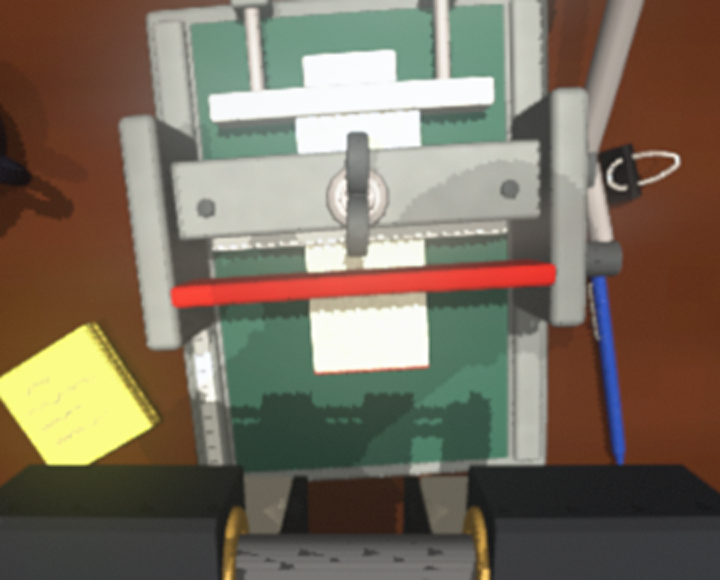

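The pad is still square at the gauge, its front edge parallel to the red bar at crop row ~370. The knob wings at (357,193) are aligned with the tool as released, so nothing slipped. The other things are unmoved, so I'm handing in.

```bash
python3 -c "
from h import *
print(arm.job_done())"
```

```text
the job is handed in; nothing more can be done
None
```

The job is handed in: the pad is fully home and square against the back gauge, the clamp is firm at an estimated 0.12–0.16 N m above even friction, and nothing else on the desk was touched.

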